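Switch the bench on in its safe order

ROBOT

A 7-joint arm with a two-finger parallel gripper is mounted at the origin on a cart in front of the work surface, level with it; the furniture and walls round the work are solid. World frame = base frame: x ahead of the robot, y to its left, z up, the work surface at z = 0. Lengths are in m, angles in degrees, forces in N, time in s.
With the tool pointing down it reaches from about 0.425 to 0.8 m from the base axis. Payload 8.3 kg.
Tool frame: the origin (TCP) lies between the finger pads; the fingertips stand 19 mm ahead of it and the grasp point (between the pads) is the TCP; z points along the fingers, y is the line along which they close (so a half turn about z gives the same grasp; the last joint's range is limited). The gripper opens to 85 mm and grips with 20 to 120 N. Pads are 22 mm wide; open, the fingers measure 114 mm over their backs; the gripper's body (76 mm by 85 mm) begins 54 mm behind the grasp point. The pads swing forward as they close: fully open they stand 13 mm farther back than shut.
Start: joints at [72.542, 21.967, 0.94, 78.501, -0.361, 79.538, -2.664], TCP at [0.15, -0.607, 0.25] pointing down, gripper open.
Joint ranges: [-169.22, 169.22], [-14.56, 117.87], [-87.37, 89.26], [10.42, 133.3], [-82.24, 262.24], [0.94, 117.77], [-172.7, 172.7]. Speed limits (degrees/s): [136.94, 136.94, 172.46, 172.46, 180, 180, 180].

INTERFACE

Orientations are given as a 3x3 rotation matrix whose columns are the frame's x, y, z axes.
In Python, from bench import arm, optics, nets gives the robot as it stands.
- The arm moves only by the tool play_rows, never from a script. Its argument "increments" is a list of rows, each an object with "dp": the shift along the tool's x, y, z in mm, a list of three; "twist": the turn about the tool's z in rad. In form: [{"dp": [x, y, z], "twist": twist}, ...]. A call has 1 to 12 rows; each row is the pose to reach, as a shift and turn from the pose commanded when the call began, along the tool's axes at that moment; what a row does not reach only later rows make up. A row lasts 1/8 s, in which the tool goes at most 62.5 mm and 10.7 degrees, less where a joint would pass 70% of its speed; a pose out of reach is approached as far as the arm can. A call with a gripper value outside its range is refused whole. "claw" is the finger opening in mm, from 0 to 85.4, set as the call begins (left out, the last holds). The fingers move at their own pace and stop on an object; "squeeze" is the grip in N (left out, the last holds). Time passes only in rows, so rows that repeat a pose let the fingers close. It gives the time, the measured TCP pose, the force, the opening and the grip force at its end, in the units of the state.
- arm.read_state(): the state, without advancing time (a new reading comes with each control period).
- optics.camera(name): name is "scene" or "top" or "wrist"; returns the picture (384x512x3 uint8, red, green, blue); there is no depth.
- optics.get_calibration(name): a dict with "vertical_fov" (degrees; the focal length in pixels is half the picture's height over the tangent of half this angle, whatever the lens; pixels are square), "cx", "cy" (the principal point, pixels), "R" (3x3) and "t" (3): a world point X has camera coordinates R X + t. Camera axes: x right, y down, z forward; pixel columns grow to the right and rows downward; lengths in m; the calibration is good to about 2 mm. A picture is of the moment at which its call begins: read the wrist's pose just before it. get_calibration takes no time and is no camera call; for the wrist camera it gives the pose at the moment of the call.
- arm.sign_off(): hands the job in; it is judged then, once.
Trained networks look in the newest picture that a camera, given by its name, has taken for a name from the list of things; names that differ only in an ending like _2 or _b are one class to them, and where a whole thing is asked for, a point or a joint stands for the part that bears it (a point fixed in the world has none). Each returns a list of dicts, best first, with "conf" (0 to 1); they miss things now and then, are a little off and sometimes report something else, mostly with a low value. They report only what shows in the picture. A call takes as long as a camera call.
- nets.search_frame(camera, name): "extent" ([left, top, right, bottom] in pixels, round what is visible of it).
- nets.trace(camera, name): "pixels" (384x512 bool, what is visible of it) and "extent" ([left, top, right, bottom] in pixels, round what is visible of it).
The state is a dict: "clock": time; "qpos": joint angles; "dq": joint speeds; "joint_efforts": joint torques, N m; "tcp_pos": TCP position; "ee_rot": TCP orientation; "contact_force": force on the tool from outside, world axes, zero at the start; "ft_torque": the same for the moment, N m; "finger_gap": opening from 0.0 (shut) to 1.0 (fully open); "finger_force": force on a finger pad.
Only numpy, scipy, OpenCV 4.12 (cv2) and the standard library are available. Lean on these libraries where they do the work, as an engineer would, in place of code of your own. Each camera call takes 0.05 s, during which the arm holds its last target. There are 200 camera calls.

TASK

Switch the bench on in its safe order by tapping the raised end of each switch box's rocker with the fingertips: first the square box (mains), then the round one (fume fan), then the oblong one (soldering iron). Tap each lightly, just far enough that the rocker tips well over and stays on, without picking up or shoving the boxes, and leave the other things on the bench alone.

Things in the scene. Friction and masses are not known exactly. Their poses are not given: they have to be found in the camera images.
- square_box: The mains switch: a loose wireless grey box, 0.6 kg, square in plan, 84 x 84 mm, top 32 mm above the bench. Origin: centre of its underside; z up, x roughly away from the robot (within 0.4 rad). On top a black rocker paddle, 54 mm (along box x) x 34 x 8 mm, tips about an axis along box y, 42 mm above the bench over the origin.
- square_pad (a point): Where to tap the square box's rocker: top face of its half towards the box's +x (raised when off, with three thin cross ribs), 19 mm from the rocker's axis; about 51 mm above the bench when off, 40 mm when fully on. Moves with the rocker. The raised edge itself stands about 54 mm high.
- square_rocker (a joint): Tip of the square box's rocker, rad: 0 to 0.06 is off (+x end up), 0.6 fully on (its stop; pushed on with over 8 N, rocker and frame sink up to 7 mm on a stiff spring); 0.3 is level; over 0.36 counts as on, which needs the tap spot about 7 mm lower than at 0. No spring: it resists with 2 to 6 N (most once past level, where a broad fingertip bears nearer the axis) and stays where it is left.
- round_box: The fume fan switch: a loose wireless grey box, 0.6 kg, a round puck, 90 mm across, top 32 mm above the bench. Origin: centre of its underside; z up, x roughly away from the robot (within 0.4 rad). On top a black rocker paddle, 54 mm (along box x) x 34 x 8 mm, tips about an axis along box y, 42 mm above the bench over the origin.
- round_pad (a point): Where to tap the round box's rocker: top face of its half towards the box's +x (raised when off, with three thin cross ribs), 19 mm from the rocker's axis; about 51 mm above the bench when off, 40 mm when fully on. Moves with the rocker. The raised edge itself stands about 54 mm high.
- round_rocker (a joint): Tip of the round box's rocker, rad: 0 to 0.06 is off (+x end up), 0.6 fully on (its stop; pushed on with over 8 N, rocker and frame sink up to 7 mm on a stiff spring); 0.3 is level; over 0.36 counts as on, which needs the tap spot about 7 mm lower than at 0. No spring: it resists with 2 to 6 N (most once past level, where a broad fingertip bears nearer the axis) and stays where it is left.
- oblong_box: The soldering iron switch: a loose wireless grey box, 0.6 kg, oblong, 124 mm (its own x) x 54 mm (its own y), top 32 mm above the bench. Origin: centre of its underside; z up, x roughly away from the robot (within 0.4 rad). On top a black rocker paddle, 54 mm (along box x) x 34 x 8 mm, tips about an axis along box y, 42 mm above the bench over the origin.
- oblong_pad (a point): Where to tap the oblong box's rocker: top face of its half towards the box's +x (raised when off, with three thin cross ribs), 19 mm from the rocker's axis; about 51 mm above the bench when off, 40 mm when fully on. Moves with the rocker. The raised edge itself stands about 54 mm high.
- oblong_rocker (a joint): Tip of the oblong box's rocker, rad: 0 to 0.06 is off (+x end up), 0.6 fully on (its stop; pushed on with over 8 N, rocker and frame sink up to 7 mm on a stiff spring); 0.3 is level; over 0.36 counts as on, which needs the tap spot about 7 mm lower than at 0. No spring: it resists with 2 to 6 N (most once past level, where a broad fingertip bears nearer the axis) and stays where it is left.
- marker: Bystander: felt marker, 135 x 17 mm, lying; to be left alone. Origin: centre of its underside.
- tweezers: Bystander: curved steel tweezers, 122 x 19 x 9 mm, lying; to be left alone. Origin: centre of its underside.
- flux_syringe: Bystander: flux syringe, 130 x 21 x 16 mm, lying; to be left alone. Origin: centre of its underside.
- solder_spool: Bystander: reel of solder, 54 mm across, 30 mm tall; to be left alone. Origin: centre of its underside.
- wick_spool: Bystander: small reel of wick, 36 mm across, 14 mm tall; to be left alone. Origin: centre of its underside.
- tape_roll: Bystander: roll of black tape, 62 mm across, 19 mm tall; to be left alone. Origin: centre of its underside.
- driver_orange: Bystander: stubby screwdriver, 107 mm long, 30 mm thick, lying; to be left alone. Origin: centre of its underside.

How it is judged (in metres and radians):
On the way, in this order (a step that is already met when the one before it is completed fails the run):
1. the square box's rocker is tipped on, the later ones still off (value of joint square_rocker above 0.36 rad and value of joint each of round_rocker, oblong_rocker below 0.3 rad), for 0.1 s.
2. the round box's rocker is tipped on, the later ones still off (value of joint round_rocker above 0.36 rad and value of joint oblong_rocker below 0.3 rad), for 0.1 s.
3. the oblong box's rocker is tipped on (value of joint oblong_rocker above 0.36 rad), for 0.1 s.
At the end, for the whole second after the job is handed in: All three rockers are on (joint over 0.36 rad, level being 0.3), and the three boxes stand still and level, each within 25 mm of where it started (value of joint each of square_rocker, round_rocker, oblong_rocker above 0.36 rad and distance of each of square_box, round_box, oblong_box from where it was at the start of the episode below 0.025 m and angle between each of square_box, round_box, oblong_box's own z axis and vertical below 0.1 rad and linear speed of each of square_box, round_box, oblong_box below 0.02 m/s); the robot touches nothing.
It fails at once if a rocker is tipped before its turn ((value of joint round_rocker above 0.3 rad and value of joint square_rocker below 0.36 rad) or (value of joint oblong_rocker above 0.3 rad and value of joint round_rocker below 0.36 rad) or (value of joint oblong_rocker above 0.3 rad and value of joint square_rocker below 0.36 rad)).
It fails at once if a switch is struck or pressed harder than 25 N (contact force between any of the arm, the fingers and square_box above 25 N or contact force between any of the arm, the fingers and round_box above 25 N or contact force between any of the arm, the fingers and oblong_box above 25 N).
It fails at once if a switch box is lifted or tipped up (height (world z) of any of square_box, round_box, oblong_box above 0.008 m or angle between any of square_box, round_box, oblong_box's own z axis and vertical above 0.15 rad).
It fails at once if a switch box is shoved more than 25 mm (distance of any of square_box, round_box, oblong_box from where it was at the start of the episode above 0.025 m).
It fails at once if a bystander is moved more than 25 mm (distance of any of marker, tweezers, flux_syringe, solder_spool, wick_spool, tape_roll, driver_orange from where it was at the start of the episode above 0.025 m).
It also fails if it takes over 40 s, if anything falls off the work surface, if the arm or the gripper's body presses on something with over 40 N, if the wrist force passes 120 N, or if a joint passes its speed limit or range.

## Working session

There is one attempt and no reset: what is moved stays moved. The work goes in short steps, Python scripts to look and compute and a tool call to move; the robot and the scene stay as the last step left them, time stands still between calls to the robot, and variables do not carry over. Pictures are saved under pics/ and viewed, at most 10 in all, crops included, and the job is handed in when it is done.

Besides the shell and the picture viewer there is one more tool, called after "Emit:" as a command line: name --argument value ..., lists and objects as JSON in quotes. play_rows: Moves the arm, as the interface text tells. Its arguments: {"type":"object","properties":{"increments":{"type":"array"},"claw":{"type":"number"},"squeeze":{"type":"number"}},"required":["increments"]}

```bash
mkdir -p pics
cat > h.py <<'E'
import numpy as np, cv2
from bench import arm, optics, nets
def ray(cal,uv,z):
    f=192/np.tan(np.radians(cal["vertical_fov"]/2))
    R=np.array(cal["R"]);t=np.array(cal["t"])
    d=R.T@np.array([(uv[0]-cal["cx"])/f,(uv[1]-cal["cy"])/f,1]);c=-R.T@t
    return c+d*(z-c[2])/d[2]
def proj(cal,X):
    f=192/np.tan(np.radians(cal["vertical_fov"]/2))
    p=np.array(cal["R"])@np.array(X)+np.array(cal["t"]);return f*p[:2]/p[2]+[cal["cx"],cal["cy"]]
E
python3 - <<'E'
from h import *
s=arm.read_state();print(s["clock"],s["tcp_pos"],np.round(s["ee_rot"],3).tolist(),s["contact_force"])
ims=[]
for c in("top","scene"):
    im=optics.camera(c);cal=optics.get_calibration(c)
    cv2.imwrite(f"pics/{c}.png",im[:,:,::-1])
    print(c,cal["vertical_fov"],(-np.array(cal["R"]).T@cal["t"]).round(3))
    for n in("square_box","round_box","oblong_box","square_pad","round_pad","oblong_pad"):
        for d in nets.trace(c,n)[:2]:
            m=d["pixels"];v,u=np.nonzero(m);p=[u.mean(),v.mean()]
            rr=cv2.minAreaRect(np.stack([u,v],1).astype(np.float32))
            print(c,n,round(d["conf"],2),np.round(d["extent"]),np.round(p),m.sum(),ray(cal,p,.035).round(3),np.round(rr[1],0),round(rr[2]))
E
```

```text
0.0 [ 0.14952569 -0.60637168  0.24928033] [[0.971, 0.239, -0.001], [0.239, -0.971, 0.002], [-0.0, -0.002, -1.0]] [ 0.30552282 -0.01802598 -0.09426817]
top 47.29526190685248 [0.435 0.033 1.221]
top square_box 0.86 [294. 221. 329. 257.] [312. 239.] 953 [ 0.459 -0.096  0.035] [32. 31.] 17
top round_box 0.56 [150. 196. 184. 232.] [168. 213.] 849 [0.529 0.295 0.035] [32. 32.] 90
top oblong_box 0.57 [221. 220. 248. 262.] [236. 240.] 951 [0.456 0.108 0.035] [22. 47.] 3
top square_pad 0.51 [301. 230. 320. 250.] [312. 239.] 268 [ 0.459 -0.097  0.035] [14. 20.] 18
top round_pad 0.73 [160. 202. 172. 221.] [166. 212.] 197 [0.531 0.299 0.035] [11. 18.] 11
top oblong_pad 0.59 [228. 228. 243. 249.] [235. 239.] 243 [0.458 0.11  0.035] [19. 13.] 90
scene 42.937924052277495 [0.055 0.483 0.839]
scene square_box 0.57 [308. 193. 358. 239.] [334. 217.] 1480 [ 0.453 -0.082  0.035] [38. 47.] 71
scene round_box 0.62 [137. 273. 187. 324.] [163. 296.] 1824 [0.523 0.304 0.035] [47. 47.] 90
scene oblong_box 0.36 [312. 147. 350. 159.] [324. 154.] 269 [ 0.603 -0.207  0.035] [38. 12.] 11
scene oblong_box 0.3 [195. 259. 239. 309.] [217. 284.] 491 [0.479 0.211 0.035] [62.  9.] 48
scene square_pad 0.61 [324. 197. 347. 222.] [335. 209.] 375 [ 0.466 -0.1    0.035] [25. 17.] 69
scene square_pad 0.3 [196. 260. 239. 309.] [216. 283.] 463 [0.482 0.211 0.035] [62.  9.] 48
scene round_pad 0.64 [147. 272. 174. 304.] [161. 289.] 522 [0.538 0.299 0.035] [28. 19.] 66
scene round_pad 0.43 [310. 195. 360. 241.] [334. 216.] 1460 [ 0.452 -0.083  0.035] [38. 46.] 72
scene oblong_pad 0.81 [249. 243. 280. 274.] [262. 260.] 479 [0.465 0.108 0.035] [28. 18.] 56
```

```bash
python3 -c "
import cv2
im=cv2.imread('pics/top.png')[150:310,110:370]
cv2.imwrite('pics/topc.png',cv2.resize(im,None,fx=3,fy=3,interpolation=2))"
```

```text
(no output)
```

View pics/topc.png

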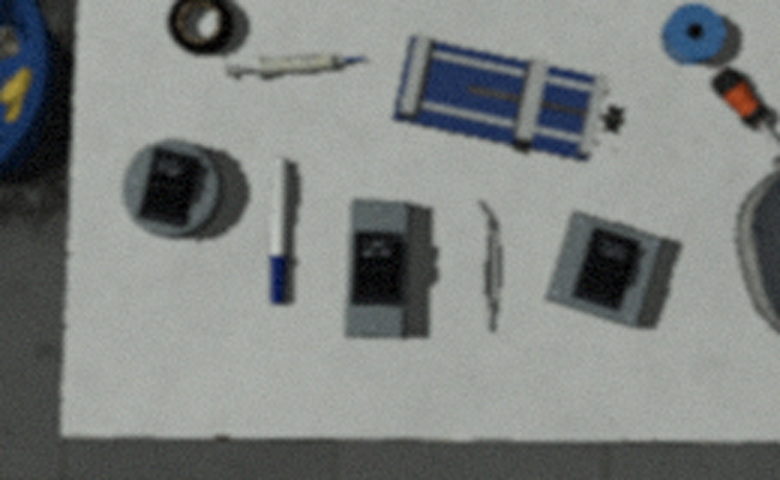

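View pics/scene.png

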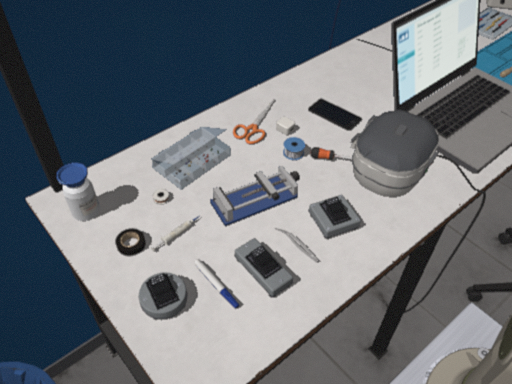

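The top view shows the square box at about (312,239) px, yawed about −15°. The oblong box is at (236,240), roughly straight, and the round box is at (168,213), with its rocker yawed about −12°. The scene view shows the vise and bag as neighbours to stay clear of. I'll approach the square box high up with the claw shut.

Emit:
play_rows --increments '[{"dp": [40, -32, 0], "twist": 0.06}, {"dp": [80, -64, 0], "twist": 0.12}, {"dp": [120, -96, 0], "twist": 0.18}, {"dp": [160, -128, 0], "twist": 0.24}, {"dp": [200, -160, 0], "twist": 0.3}, {"dp": [240, -192, 0], "twist": 0.36}, {"dp": [280, -224, 0], "twist": 0.42}, {"dp": [321, -257, 0], "twist": 0.5}, {"dp": [350, -310, 0], "twist": 0.5}, {"dp": [380, -363, 0], "twist": 0.5}, {"dp": [413, -419, 0], "twist": 0.5}, {"dp": [413, -419, 0], "twist": 0.5}]' --claw 0

```text
clock: 2.2
tcp_pos: [0.4515, -0.0956, 0.2509]
ee_rot: [[0.969, -0.246, 0.001], [-0.246, -0.969, 0.001], [0.001, -0.001, -1.0]]
contact_force: [0.5, -0.5, 0.2]
finger_gap: 0.001
finger_force: 0.0
```

```bash
cat > look.py <<'E'
from h import *
import sys
n,k=sys.argv[1],sys.argv[2]
s=arm.read_state();print(s["clock"],s["tcp_pos"].round(4) if hasattr(s["tcp_pos"],"round") else s["tcp_pos"],np.round(s["ee_rot"],3).tolist(),np.round(s["contact_force"],1),s["finger_gap"])
cal=optics.get_calibration("wrist");im=optics.camera("wrist")
print("cam",(-np.array(cal["R"]).T@cal["t"]).round(3))
for nm,z in((n+"_box",.03),(n+"_pad",.043)):
    for d in nets.trace("wrist",nm)[:2]:
        m=d["pixels"];v,u=np.nonzero(m)
        W=np.array([ray(cal,p,z)[:2] for p in zip(u,v)])
        rr=cv2.minAreaRect((W*1000).astype(np.float32))
        print(nm,round(d["conf"],2),np.round(d["extent"]),"mean",W.mean(0).round(4),"rect",np.round(rr[0],1),np.round(rr[1],1),round(rr[2],1))
        cs,_=cv2.findContours(m.astype(np.uint8),0,2); 
        im=im.copy();cv2.drawContours(im,cs,-1,(255,0,0),1)
cv2.imwrite(f"pics/{k}.png",im[:,:,::-1])
E
python3 look.py square w1
```

```text
2.2 [ 0.4515 -0.0956  0.2509] [[0.969, -0.246, 0.001], [-0.246, -0.969, 0.001], [0.001, -0.001, -1.0]] [ 0.5 -0.5  0.2] 0.0009425466068486793
cam [ 0.531 -0.115  0.374]
square_box 0.61 [210. 106. 296. 192.] mean [ 0.4653 -0.096 ] rect [463.9 -95.5] [84.8 86.3] 71.7
square_pad 0.74 [234. 129. 271. 182.] mean [ 0.4637 -0.0959] rect [463.  -95.7] [34.3 50.6] 73.6
```

View pics/w1.png

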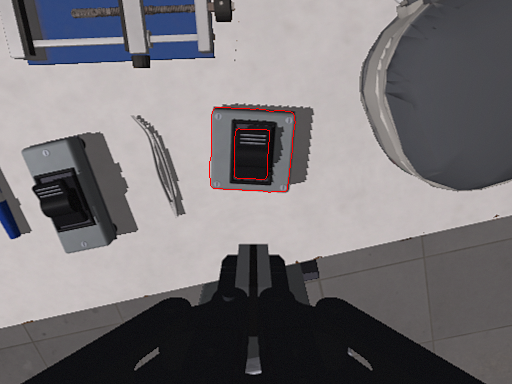

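The wrist view shows the square box at about (253,148) px, measuring 85 x 86 mm as expected, with its ribs at the top (+x) side. I'll go down to just above its raised end.

Emit:
play_rows --increments '[{"dp": [20, -1, 20], "twist": 0.02}, {"dp": [34, -2, 60], "twist": 0.04}, {"dp": [34, -2, 110], "twist": 0.04}, {"dp": [34, -2, 150], "twist": 0.04}, {"dp": [34, -2, 165], "twist": 0.04}, {"dp": [34, -2, 170], "twist": 0.04}, {"dp": [34, -2, 170], "twist": 0.04}, {"dp": [34, -2, 170], "twist": 0.04}]'

```text
clock: 3.35
tcp_pos: [0.4847, -0.1081, 0.0818]
ee_rot: [[0.956, -0.294, 0.003], [-0.294, -0.956, -0.001], [0.003, -0.0, -1.0]]
contact_force: [-0.1, -0.0, -0.3]
finger_gap: 0.0
finger_force: 0.0
```

```bash
python3 look.py square w2
```

```text
3.35 [ 0.4847 -0.1081  0.0818] [[0.956, -0.294, 0.003], [-0.294, -0.956, -0.001], [0.003, -0.0, -1.0]] [-0.1 -0.  -0.3] 9.718898272273318e-05
cam [ 0.563 -0.131  0.205]
square_box 0.79 [171. 191. 319. 304.] mean [ 0.4834 -0.1007] rect [474.5 -99.1] [83.  73.2] 72.9
square_pad 0.59 [212. 243. 276. 291.] mean [ 0.4808 -0.0918] rect [480.3 -95.2] [23.4 42.9] 17.2
```

View pics/w2.png

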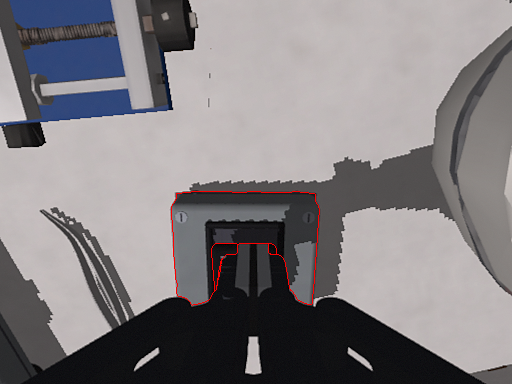

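The tips are about 62 mm up and 5 mm too far towards −y, with the finger centre at 252 px and the box centre at 245 px. I'll correct that and tap slowly.

Emit:
play_rows --increments '[{"dp": [0, -5, 0], "twist": 0}, {"dp": [0, -5, 4], "twist": 0}, {"dp": [0, -5, 7], "twist": 0}, {"dp": [0, -5, 9], "twist": 0}, {"dp": [0, -5, 11], "twist": 0}, {"dp": [0, -5, 13], "twist": 0}, {"dp": [0, -5, 15], "twist": 0}, {"dp": [0, -5, 17], "twist": 0}, {"dp": [0, -5, 18], "twist": 0}, {"dp": [0, -5, 18], "twist": 0}]'

```text
clock: 4.75
tcp_pos: [0.4854, -0.103, 0.0624]
ee_rot: [[0.956, -0.294, 0.0], [-0.294, -0.956, 0.0], [0.0, -0.0, -1.0]]
contact_force: [2.7, -1.1, 2.9]
finger_gap: 0.0
finger_force: 1.5
```

Emit:
play_rows --increments '[{"dp": [0, 0, 1], "twist": 0}, {"dp": [0, 0, 2], "twist": 0}, {"dp": [0, 0, 2], "twist": 0}]'

```text
clock: 5.12
tcp_pos: [0.4852, -0.103, 0.0602]
ee_rot: [[0.956, -0.294, 0.0], [-0.294, -0.956, 0.0], [-0.0, -0.0, -1.0]]
contact_force: [2.7, -0.8, 1.8]
finger_gap: 0.001
finger_force: 1.5
```

Emit:
play_rows --increments '[{"dp": [0, 0, -10], "twist": 0}, {"dp": [-10, 0, -50], "twist": 0}, {"dp": [-40, 0, -100], "twist": 0}, {"dp": [-60, 0, -150], "twist": 0}, {"dp": [-60, 0, -150], "twist": 0}, {"dp": [-60, 0, -150], "twist": 0}]'

```text
clock: 5.88
tcp_pos: [0.4271, -0.0854, 0.21]
ee_rot: [[0.956, -0.294, -0.001], [-0.294, -0.956, -0.0], [-0.001, 0.0, -1.0]]
contact_force: [-1.1, -0.2, -1.1]
finger_gap: -0.002
finger_force: 0.0
```

```bash
python3 look.py square w3; python3 -c "
import cv2
im=cv2.imread('pics/w3.png');cv2.imwrite('pics/w3.png',cv2.resize(im[20:270,20:360],None,fx=2.2,fy=2.2))"
```

```text
5.875 [ 0.4271 -0.0854  0.21  ] [[0.956, -0.294, -0.001], [-0.294, -0.956, -0.0], [-0.001, 0.0, -1.0]] [-1.1 -0.2 -1.1] -0.0023440446461319964
cam [ 0.506 -0.109  0.333]
square_box 0.68 [204.  80. 301. 177.] mean [ 0.4649 -0.0961] rect [463.4 -95.3] [83.8 84.6] 72.7
```

View pics/w3.png

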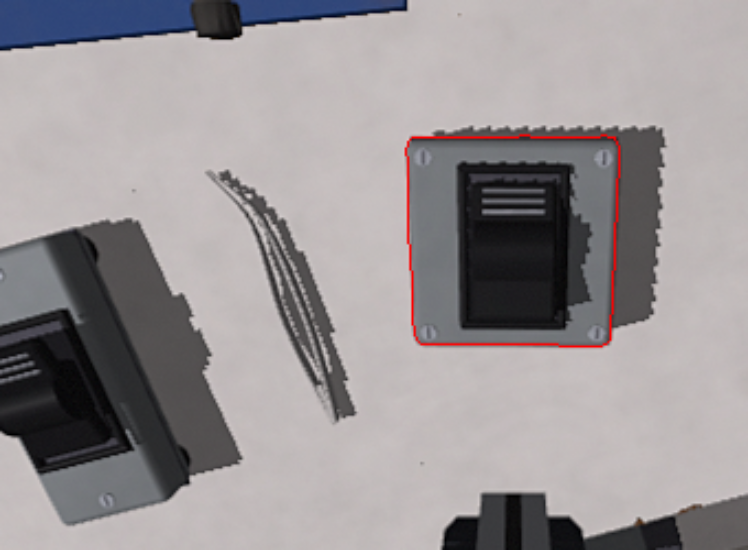

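Emit:
play_rows --increments '[{"dp": [10, -30, -20], "twist": 0}, {"dp": [0, -80, -30], "twist": 0}, {"dp": [-10, -130, -30], "twist": 0}, {"dp": [-20, -180, -30], "twist": 0}, {"dp": [-30, -230, -30], "twist": 0}, {"dp": [-40, -280, -30], "twist": 0}, {"dp": [-50, -330, -30], "twist": 0}, {"dp": [-60, -370, -30], "twist": 0}, {"dp": [-62, -384, -30], "twist": 0}, {"dp": [-62, -384, -30], "twist": 0}, {"dp": [-62, -384, -30], "twist": 0}]'

```text
clock: 7.4
tcp_pos: [0.4819, 0.298, 0.2398]
ee_rot: [[0.955, -0.296, -0.001], [-0.296, -0.955, -0.001], [-0.0, 0.001, -1.0]]
contact_force: [-0.1, -0.2, 0.9]
finger_gap: -0.001
finger_force: 0.0
```

```bash
python3 look.py round w4
python3 - <<'E'
from h import *
a=cv2.imread('pics/scene.png');b=optics.camera("scene")[:,:,::-1]
c=[cv2.resize(x[185:245,300:370],None,fx=5,fy=5,interpolation=2) for x in(a,b)]
w=cv2.imread('pics/w4.png')[:270,60:440]
w=cv2.resize(w,(422,300))
cv2.imwrite('pics/cmp.png',np.hstack([cv2.resize(np.vstack(c),(350,600)),cv2.copyMakeBorder(w,0,300,0,0,0)]))
E
```

```text
7.4 [0.4819 0.298  0.2398] [[0.955, -0.296, -0.001], [-0.296, -0.955, -0.001], [-0.0, 0.001, -1.0]] [-0.1 -0.2  0.9] -0.0013521912210901058
cam [0.56  0.275 0.363]
round_box 0.79 [184.  69. 283. 162.] mean [0.5353 0.2995] rect [533.8 299.6] [88.2 88.7] 50.8
round_pad 0.72 [212.  87. 255. 145.] mean [0.5352 0.2999] rect [534.2 300.4] [34.9 51. ] 78.2
```

View pics/cmp.png

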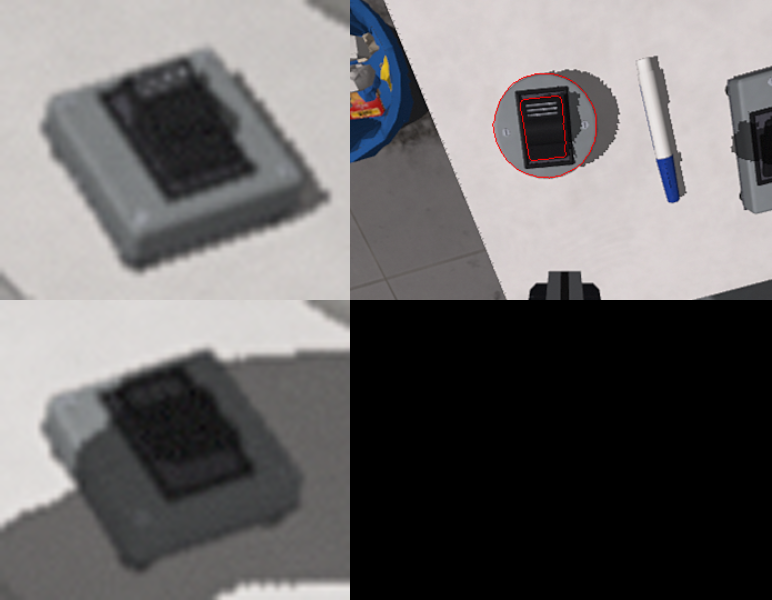

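The scene crops show the square rocker's ribbed end now sunk in its frame, so it is on. The wrist view shows the round box centred near (233,115) px, 88 mm across, ribs on the +x side.

Emit:
play_rows --increments '[{"dp": [30, -8, 10], "twist": -0.03}, {"dp": [60, -16, 40], "twist": -0.06}, {"dp": [71, -19, 90], "twist": -0.09}, {"dp": [71, -19, 135], "twist": -0.09}, {"dp": [71, -19, 155], "twist": -0.09}, {"dp": [71, -19, 160], "twist": -0.09}, {"dp": [71, -19, 160], "twist": -0.09}, {"dp": [71, -19, 160], "twist": -0.09}]'

```text
clock: 8.6
tcp_pos: [0.5558, 0.2979, 0.0824]
ee_rot: [[0.978, -0.207, 0.003], [-0.207, -0.978, 0.001], [0.003, -0.002, -1.0]]
contact_force: [0.2, 0.6, -0.3]
finger_gap: 0.001
finger_force: 0.0
```

```bash
python3 look.py round w5
```

```text
8.6 [0.5558 0.2979 0.0824] [[0.978, -0.207, 0.003], [-0.207, -0.978, 0.001], [0.003, -0.002, -1.0]] [ 0.2  0.6 -0.3] 0.001472441981703622
cam [0.636 0.282 0.206]
round_box 0.97 [180. 185. 339. 307.] mean [0.5502 0.2956] rect [545.6 297.3] [88.3 77.9] 76.9
round_pad 0.9 [226. 238. 293. 278.] mean [0.5505 0.2922] rect [550.1 293.3] [39.2 21.3] 51.9
```

View pics/w5.png

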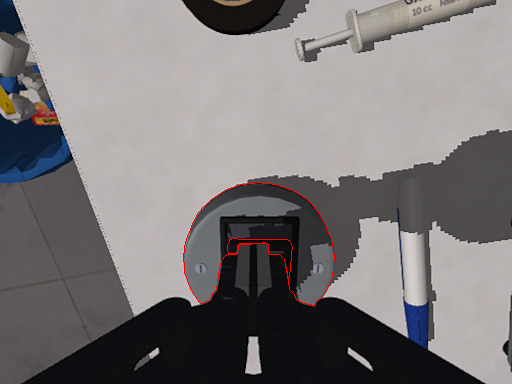

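The round box centre is at about 260 px against the fingers at 252 px, so I'll shift 3 mm and tap.

Emit:
play_rows --increments '[{"dp": [0, 3, 0], "twist": 0}, {"dp": [0, 3, 4], "twist": 0}, {"dp": [0, 3, 7], "twist": 0}, {"dp": [0, 3, 9], "twist": 0}, {"dp": [0, 3, 11], "twist": 0}, {"dp": [0, 3, 13], "twist": 0}, {"dp": [0, 3, 15], "twist": 0}, {"dp": [0, 3, 17], "twist": 0}, {"dp": [0, 3, 19], "twist": 0}, {"dp": [0, 3, 20], "twist": 0}, {"dp": [0, 3, 21], "twist": 0}, {"dp": [0, 3, 21], "twist": 0}]'

```text
clock: 10.25
tcp_pos: [0.5549, 0.2943, 0.0602]
ee_rot: [[0.978, -0.207, 0.002], [-0.207, -0.978, 0.0], [0.001, -0.001, -1.0]]
contact_force: [3.7, -1.9, 8.0]
finger_gap: 0.0
finger_force: 4.3
```

Emit:
play_rows --increments '[{"dp": [0, 0, -10], "twist": 0}, {"dp": [0, 0, -50], "twist": 0}, {"dp": [0, 0, -100], "twist": 0}, {"dp": [-20, 40, -130], "twist": -0.05}, {"dp": [-40, 80, -150], "twist": -0.1}, {"dp": [-55, 130, -170], "twist": -0.15}, {"dp": [-70, 175, -170], "twist": -0.2}, {"dp": [-84, 206, -170], "twist": -0.2}, {"dp": [-84, 206, -170], "twist": -0.2}, {"dp": [-84, 206, -170], "twist": -0.2}]'

```text
clock: 11.5
tcp_pos: [0.4291, 0.1108, 0.2294]
ee_rot: [[1.0, -0.007, -0.0], [-0.007, -1.0, 0.0], [-0.0, -0.0, -1.0]]
contact_force: [-0.1, -0.8, -0.3]
finger_gap: -0.002
finger_force: 0.0
```

```bash
python3 look.py oblong w6
python3 - <<'E'
from h import *
a=cv2.imread('pics/scene.png');b=optics.camera("scene")[:,:,::-1]
c=[cv2.resize(x[265:330,130:195],(300,300),interpolation=2) for x in(a,b)]
w=cv2.resize(cv2.imread('pics/w6.png'),(480,360))
cv2.imwrite('pics/cmp2.png',np.hstack([np.vstack(c),cv2.copyMakeBorder(w,0,240,0,0,0)]))
E
```

```text
11.5 [0.4291 0.1108 0.2294] [[1.0, -0.007, -0.0], [-0.007, -1.0, 0.0], [-0.0, -0.0, -1.0]] [-0.1 -0.8 -0.3] -0.0016488347305880801
cam [0.511 0.111 0.353]
oblong_box 0.75 [225.  63. 288. 194.] mean [0.4655 0.1104] rect [461.8 110.4] [ 54.2 123.4] 87.5
oblong_pad 0.97 [231. 105. 274. 169.] mean [0.4629 0.1109] rect [462.4 110.9] [35.2 49.9] 89.5
```

View pics/cmp2.png

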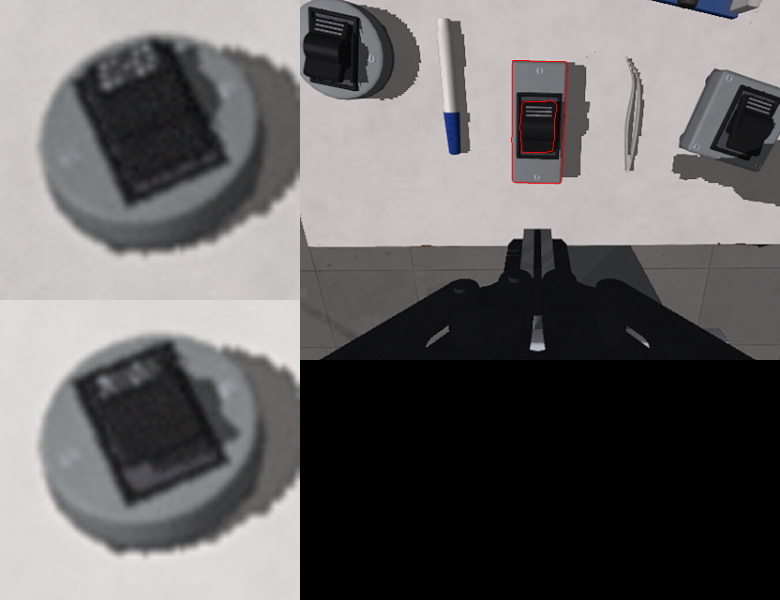

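The scene crops show the round rocker on as well. The wrist view shows the oblong box near (256,129) px, 54 x 123 mm, ribs on the +x side.

Emit:
play_rows --increments '[{"dp": [25, 1, 10], "twist": 0.02}, {"dp": [50, 1, 40], "twist": 0.02}, {"dp": [55, 1, 85], "twist": 0.02}, {"dp": [55, 1, 125], "twist": 0.02}, {"dp": [55, 1, 143], "twist": 0.02}, {"dp": [55, 1, 148], "twist": 0.02}, {"dp": [55, 1, 148], "twist": 0.02}, {"dp": [55, 1, 148], "twist": 0.02}]'

```text
clock: 12.7
tcp_pos: [0.4854, 0.1088, 0.0828]
ee_rot: [[1.0, -0.028, 0.003], [-0.028, -1.0, 0.0], [0.003, -0.0, -1.0]]
contact_force: [-0.0, 0.1, 0.8]
finger_gap: 0.001
finger_force: 0.0
```

```bash
python3 look.py oblong w7
```

```text
12.7 [0.4854 0.1088 0.0828] [[1.0, -0.028, 0.003], [-0.028, -1.0, 0.0], [0.003, -0.0, -1.0]] [-0.   0.1  0.8] 0.0013770132437189511
cam [0.567 0.107 0.206]
oblong_box 0.84 [203. 156. 301. 355.] mean [0.4963 0.1095] rect [464.3 110.5] [ 53.3 127.4] 88.1
oblong_pad 0.72 [218. 241. 287. 264.] mean [0.4817 0.1104] rect [480.7 109.7] [35.5 10.2] 88.3
```

The tool is within 1.5 mm of the target, so I'll tap.

Emit:
play_rows --increments '[{"dp": [0, -1, 0], "twist": 0}, {"dp": [0, -1, 4], "twist": 0}, {"dp": [0, -1, 7], "twist": 0}, {"dp": [0, -1, 9], "twist": 0}, {"dp": [0, -1, 11], "twist": 0}, {"dp": [0, -1, 13], "twist": 0}, {"dp": [0, -1, 15], "twist": 0}, {"dp": [0, -1, 17], "twist": 0}, {"dp": [0, -1, 19], "twist": 0}, {"dp": [0, -1, 20], "twist": 0}, {"dp": [0, -1, 21], "twist": 0}, {"dp": [0, -1, 21], "twist": 0}]'

```text
clock: 14.35
tcp_pos: [0.4846, 0.1096, 0.0603]
ee_rot: [[1.0, -0.028, 0.0], [-0.028, -1.0, 0.0], [0.0, -0.0, -1.0]]
contact_force: [4.4, -0.3, 3.0]
finger_gap: -0.002
finger_force: 1.7
```

Emit:
play_rows --increments '[{"dp": [0, 0, -10], "twist": 0}, {"dp": [0, 0, -50], "twist": 0}, {"dp": [-10, 0, -100], "twist": 0}, {"dp": [-40, 0, -150], "twist": 0}, {"dp": [-55, 0, -180], "twist": 0}, {"dp": [-55, 0, -180], "twist": 0}, {"dp": [-55, 0, -180], "twist": 0}]'

```text
clock: 15.22
tcp_pos: [0.4288, 0.1108, 0.2396]
ee_rot: [[1.0, -0.028, -0.002], [-0.028, -1.0, -0.001], [-0.002, 0.001, -1.0]]
contact_force: [-0.2, -1.0, -0.5]
finger_gap: -0.0
finger_force: 0.0
```

```bash
python3 look.py oblong w8
python3 - <<'E'
from h import *
a=cv2.imread('pics/scene.png');b=optics.camera("scene")[:,:,::-1]
c=[cv2.resize(x[230:300,225:300],(300,280),interpolation=2) for x in(a,b)]
w=cv2.resize(cv2.imread('pics/w8.png'),(480,360))
cv2.imwrite('pics/cmp3.png',np.hstack([np.vstack(c),cv2.copyMakeBorder(w,0,200,0,0,0)]))
E
```

```text
15.225 [0.4288 0.1108 0.2396] [[1.0, -0.028, -0.002], [-0.028, -1.0, -0.001], [-0.002, 0.001, -1.0]] [-0.2 -1.  -0.5] -0.0004856183777252939
cam [0.511 0.109 0.363]
oblong_box 0.87 [224.  62. 284. 194.] mean [0.4652 0.1107] rect [462.4 111. ] [ 54.6 123.6] 88.5
oblong_pad 0.62 [232. 104. 273. 168.] mean [0.4618 0.1108] rect [461.1 110.8] [33.6 53.3] 88.3
```

View pics/cmp3.png

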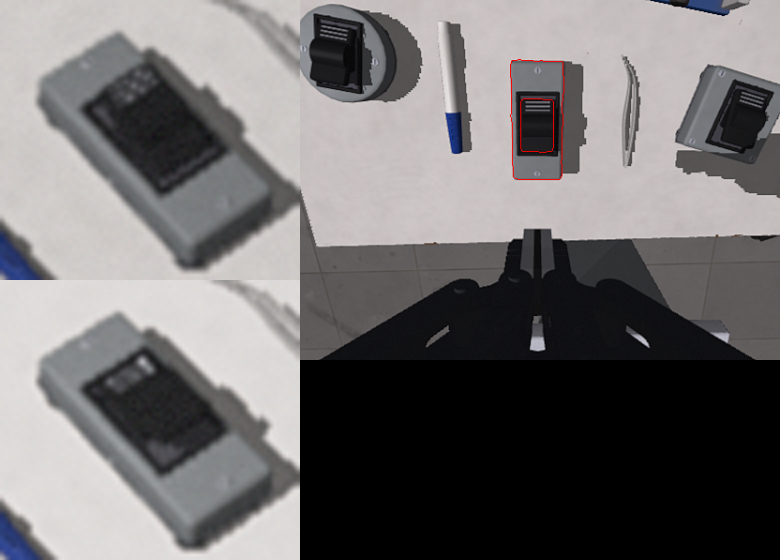

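The oblong rocker's ribbed end is down, so it is on. The boxes have not moved and the arm is clear.

```bash
python3 -c "
from bench import arm
print(arm.sign_off())"
```

```text
the job is handed in; nothing more can be done
None
```

I tapped the rockers on in order (square, round, oblong) and handed the job in at about 15 s. The pictures show all three on and no box visibly moved; the hand-in returned no verdict.

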